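# Take the size of a gear case's bearing seat with a telescoping bore gauge

## Task

Take the telescoping bore gauge with the brass lock screw from the rack, stand its head on the washer at the bottom of the gear case's bearing seat, slacken the lock screw so that the plungers spring out to the wall, tighten it again there, then draw the gauge straight out and hang it back in the rack with its setting kept. Never press the gauge against the casting with more than about 20 N, and leave the other two gauges, the bearing, the pinion and the micrometer where they are.

Things in the scene. Friction and masses are not known exactly. Their poses are not given: they have to be found in the camera images.
- gauge: Telescoping bore gauge hung upright in one rack slot, 0.2 kg: steel handle 10 mm in diameter, dark collar (26 mm, 5 mm thick), brass knurled lock screw on top (15 mm in diameter, from 6 to 48 mm above the origin), cross head at the bottom. Origin: centre of the collar's underside; z up along the handle, x along the head.
- gauge_knob (a point): Place to grip: on the axis of the brass lock screw, 33 mm above the gauge's origin (15 mm below the top of the screw, 28 mm above the collar).
- gauge_collar (a point): Centre of the underside of the collar (the gauge's origin), which rests on the rack's prongs.
- gauge_head (a point): Centre of the cross head, on the handle's axis, 85 mm below the collar's underside: a level tube 12 mm in diameter (its underside 91 mm below the collar's) with a round-tipped plunger 8 mm thick at each end. From tip to tip 38 mm with the plungers in (as at the start, locked), 54 mm with both out. Springs push each plunger out with about 3 N.
- plunger_a_tip (a point): Outer end of one plunger (8 mm of travel).
- plunger_b_tip (a point): Outer end of the other plunger (8 mm of travel).
- lock_screw (a joint): Turn of the lock screw against the handle, rad: 0 = tight at its stop (start), 1.2 = slack at its other stop, growing anticlockwise seen from above; the plungers come free at about 0.6. Slackening takes 0.05 Nm, tightening up to 0.07 Nm. It stays where it is left. The handle turns along unless it is held: the head pressed on the washer with 8 to 15 N is held by friction.
- gear_case: Cast aluminium gear case on a dark steel fixture plate (150 x 140 x 12 mm), fixed to the bench, 78 mm high in all. Origin: centre of the plate's underside; z up, the motor neck sticks out to +x. The bearing seat is an upright round bore on the origin's axis, 45 mm in diameter, open at the top.
- bore_mouth (a point): Centre of the bearing seat's mouth at the top rim; z up along the bore. Down in the seat (32 mm deep) lies a springy steel washer (26 mm inner, 43 mm outer diameter; it yields 1 mm for 12 N, at most 3 mm) on spacer rings. How many rings were left in is not known: the washer's top lies 17 to 29 mm below the mouth, to be found by feel.
- rack: Blue sheet-metal rack, fixed, 95 x 250 x 108 mm; origin: centre of its underside. Three slots 80 mm apart along y, open to the rack's -x side, 15 mm wide between flat prongs 5 mm thick. A lip at the prongs' front edge, 18 to 21 mm in front of a slot's place and 3 mm high, keeps a collar from sliding out: lift a gauge 5 mm or more, then move it out along -x. Base plate 6 mm thick.
- slot0 (a point): Place of a hung gauge's collar in the slot at the rack's -y end: on top of the prongs (108 mm up), on the axis of the hung gauge; the slot's rear edge is 7.5 mm behind it.
- slot1 (a point): The same for the middle slot.
- slot2 (a point): The same for the slot at the +y end.
- gauge_small: Smaller gauge of the set, dark lock screw, 22 mm head, hanging in the rack; leave it. It stands up to 50 mm above the rack's prongs. Origin: centre of its collar's underside.
- gauge_large: Larger gauge of the set, dark lock screw, 58 mm head, hanging in the rack; leave it. It stands up to 50 mm above the rack's prongs. Origin: centre of its collar's underside.
- bearing: New ball bearing, 45 mm in diameter, 14 mm high, lying on the bench; leave it. Origin: centre of its underside.
- micrometer: Green micrometer lying on the bench; leave it. Origin: on the bench below its frame.
- pinion: Gear on a short shaft, standing on the bench, 50 mm in diameter, 50 mm high; leave it. Origin: centre of its underside.

How it is judged:
By the outcome, as a careful person would: the job done as asked, in the order asked, and still so for the second after the job is handed in, with the robot touching nothing.
It also fails if it takes over 64 s, if anything falls off the work surface, if the arm or the gripper's body presses on something with over 40 N, if the wrist force passes 120 N, or if a joint passes its speed limit or range.

## Robot

A 6-joint arm with a two-finger parallel gripper is mounted at the origin on the work surface. World frame = base frame: x ahead of the robot, y to its left, z up, the work surface at z = 0. Lengths are in m, angles in rad, forces in N, time in s.
With the tool pointing down it reaches from about 0.275 to 0.775 m from the base axis. Payload 14.6 kg.
Tool frame: the origin (TCP) lies at the very end of the fingers, on their centre line; the grasp point (between the pads) lies 19 mm behind it; z points along the fingers, y is the direction in which the jaws open and shut (so a half turn about z gives the same grasp; the last joint's range is limited). The gripper opens to 85 mm and grips with 20 to 120 N. Pads are 22 mm wide; open, the fingers measure 114 mm over their backs; the gripper's body (76 mm by 85 mm) begins 54 mm behind the grasp point. The pads swing forward as they close: fully open they stand 13 mm farther back than shut.
Start: joints at [1.151, 0.263, -0.048, 1.259, 0, 1.415], TCP at [0.137, 0.507, 0.231] pointing down, gripper open.
Joint ranges: [-2.65, 2.65], [-0.89, 1.7], [-1.18, 1.37], [-2.13, 2.11], [-1.35, 1.29], [-3.14, 3.14]. Speed limits (rad/s): [1.89, 1.89, 2.57, 2.79, 3.14, 3.14].

## Interface

Orientations are given as a unit quaternion [w, x, y, z].
In Python, from plant import bot gives the robot as it stands.
- The arm moves only by the tool arm_command, never from a script. Its argument "series" is a list of rows, each a list of 3 entries, a list of its own where there are three numbers: the shift along the world's x, y, z in mm, then the turn about the world's z in degrees, then the finger opening in mm, from 0 to 85.4. In form: [[[dx, dy, dz], roll, fingers], ...]. A call has 1 to 8 rows; each row is the pose to reach, as a shift and turn from the pose commanded when the call began; what a row does not reach only later rows make up. A row lasts 1/12 s, in which the tool goes at most 41.7 mm and 7.16 degrees, less where a joint would pass 70% of its speed; a pose out of reach is approached as far as the arm can. A call with a gripper value outside its range is refused whole. The fingers move at their own pace and stop on an object; "newtons" is the grip in N (left out, the last holds). Time passes only in rows, so rows that repeat a pose let the fingers close. It gives the time, the measured TCP pose, the force and the opening at its end, in the units of the state.
- bot.sense(): the state, without advancing time (a new reading comes with each control period).
- bot.read_camera(name): name is "scene" or "top" or "wrist"; returns (picture, depth): 400x640x3 uint8, blue, green, red; 400x640 float32, m along the optical axis (not along the pixel's ray), 0 where there is no reading.
- bot.camera_info(name): a dict with "fx", "fy", "cx", "cy" (pixels), "view" (4x4, takes a point from world to camera coordinates). Camera axes: x right, y up, looking along -z (the intrinsics and any distortion apply to the point x, -y, -z); pixel columns grow to the right and rows downward; lengths in m; the calibration is good to about 2 mm. A picture is of the moment at which its call begins: read the wrist's pose just before it. camera_info takes no time and is no camera call; for the wrist camera it gives the pose at the moment of the call.
- bot.finish_job(): hands the job in, once; it reports no verdict.
The state is a dict: "time_s": time; "joint_positions": joint angles; "joint_velocities": joint speeds; "joint_efforts": joint torques, N m; "tool_pos": TCP position; "tool_rot": TCP orientation; "wrist_force": force on the tool from outside, world axes, zero at the start; "wrist_torque": the same for the moment, N m; "gripper_width": finger opening in m.
Only numpy, scipy, OpenCV 4.12 (cv2) and the standard library are available. Lean on these libraries where they do the work, as an engineer would, in place of code of your own. Each camera call takes 0.05 s, during which the arm holds its last target. There are 200 camera calls.

## Working session

There is one attempt and no reset: what is moved stays moved. The work goes in short steps, Python scripts to look and compute and a tool call to move; the robot and the scene stay as the last step left them, time stands still between calls to the robot, and variables do not carry over. Pictures are saved under pics/ and viewed, about 8 in all and at most 12, crops included, and the job is handed in when it is done.

Besides the shell and the picture viewer there is one more tool, called after "Request:" as name([rows], argument=value, ...), one row to a line, values as JSON. arm_command: Moves the arm, as the interface text tells. Its arguments: {"type":"object","properties":{"series":{"type":"array","items":{"type":"array"}},"newtons":{"type":"number"}},"required":["series"]}

```bash
ls; mkdir -p pics
python3 - <<'E'
from plant import bot
import cv2,numpy as np
s=bot.sense();print({k:np.round(v,3).tolist() for k,v in s.items()})
for n in("scene","top"):
    p,d=bot.read_camera(n);cv2.imwrite(f"pics/{n}0.png",p);np.save(f"pics/{n}0.npy",d)
    i=bot.camera_info(n);print(n,i)
E
```

```text
pics
{'time_s': 0.0, 'joint_positions': [1.151, 0.264, -0.049, 1.259, 0.0, 1.415], 'joint_velocities': [-0.001, 0.0, 0.001, -0.002, -0.001, -0.001], 'joint_efforts': [0.005, -63.761, 38.457, 0.014, 0.0, 0.0], 'tool_pos': [0.137, 0.506, 0.231], 'tool_rot': [-0.0, 0.132, 0.991, -0.001], 'wrist_force': [0.706, -0.364, -0.753], 'wrist_torque': [-0.008, 0.03, 0.014], 'gripper_width': 0.086}
scene {'fx': 364.42828799679694, 'fy': 364.42828799679694, 'cx': 321.51218606153043, 'cy': 201.55364690749846, 'view': array([[ 0.35078304,  0.9364458 , -0.00453042, -0.25946902],
       [-0.79820255,  0.30152147,  0.52149544,  0.41645396],
       [ 0.48971823, -0.17931556,  0.85324204, -1.04635818],
       [ 0.        ,  0.        ,  0.        ,  1.        ]])}
top {'fx': 510.666710386988, 'fy': 510.666710386988, 'cx': 312.19503603955724, 'cy': 209.63509944429842, 'view': array([[ 0.02811025, -0.99921516,  0.02790853,  0.01979882],
       [ 0.98802925,  0.03201052,  0.15090901, -0.6404273 ],
       [-0.15168394,  0.02333235,  0.98815362, -1.02257827],
       [ 0.        ,  0.        ,  0.        ,  1.        ]])}
```

View pics/scene0.png

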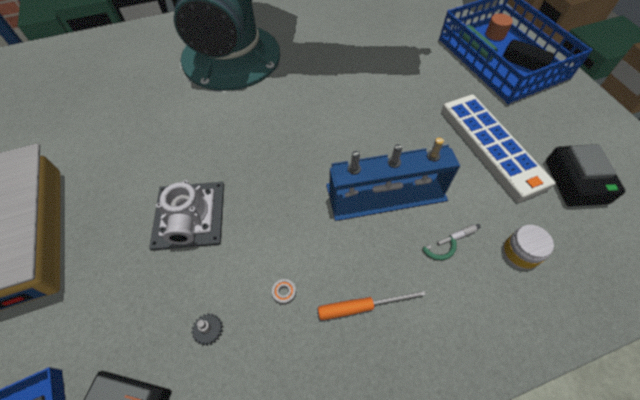

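View pics/top0.png

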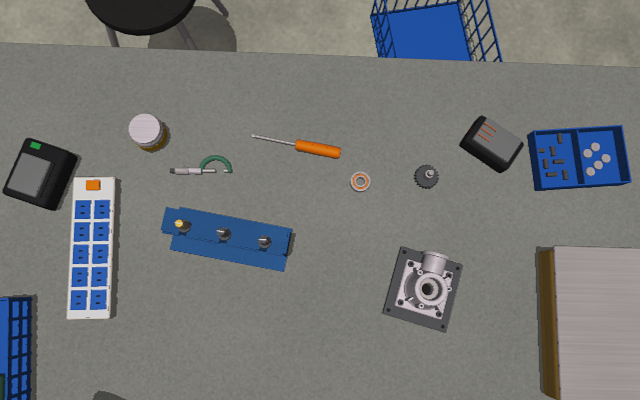

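The scene view shows the rack with three gauges, the brass one at (438,148), and the gear case at (180,210). In the top view the brass screw is at (182,224), the other gauges at (223,233) and (265,242), and the bore at about (429,290).

```bash
cat > h.py <<'E'
from plant import bot
import cv2,numpy as np
def ray(i,u,v):
    V=np.array(i["view"]);R,t=V[:3,:3],V[:3,3]
    d=np.array([(u-i["cx"])/i["fx"],-(v-i["cy"])/i["fy"],-1.]);return -R.T@t,R.T@d
def plane(i,u,v,z):
    o,d=ray(i,u,v);return o+d*(z-o[2])/d[2]
def pt(i,u,v,dep):
    o,d=ray(i,u,v);return o+d*dep
def proj(i,p):
    V=np.array(i["view"]);c=V[:3,:3]@np.array(p)+V[:3,3];return i["cx"]+i["fx"]*c[0]/-c[2],i["cy"]-i["fy"]*c[1]/-c[2]
def cross(ia,a,ib,b):
    o,d=ray(ia,*a);p,e=ray(ib,*b);k=np.linalg.lstsq(np.c_[d,-e],p-o,rcond=None)[0]
    x,y=o+d*k[0],p+e*k[1];return (x+y)/2,np.linalg.norm(x-y)
E
python3 - <<'E'
from h import *
t=cv2.imread("pics/top0.png");s=cv2.imread("pics/scene0.png")
a=cv2.resize(t[190:290,150:310],None,fx=5,fy=5,interpolation=2)[:, :800]
b=cv2.resize(s[125:225,320:480],None,fx=5,fy=5,interpolation=2)
cv2.imwrite("pics/c1.png",cv2.resize(np.vstack([a,b]),(480,600)))
i=bot.camera_info("top");D=np.load("pics/top0.npy")
for n,u,v,z in(("brass",182,224,.156),("mid",223,233,.156),("third",265,242,.156),("bore",429,290,.078),("bearing",360,181,.014),("pinion",426,177,.05),("mic",200,170,.01)):
    print(n,plane(i,u,v,z).round(3),pt(i,u,v,D[v,u]).round(3))
h=cv2.cvtColor(t,cv2.COLOR_BGR2HSV);m=cv2.inRange(h,(15,90,80),(35,255,255));m[:205]=0;m[245:]=0;m[:,:165]=0;m[:,200:]=0
print(np.argwhere(m)[:,::-1].mean(0),m.sum()/255)
r=cv2.inRange(h,(100,100,60),(125,255,255));r[:200]=0;r[280:]=0;r[:,:155]=0;r[:,300:]=0
for v,u in np.argwhere(r)[::150]: print(u,v,pt(i,u,v,D[v,u]).round(3))
E
```

```text
brass [0.588 0.283 0.156] [0.588 0.284 0.153]
mid [0.574 0.206 0.156] [0.574 0.206 0.156]
third [0.559 0.128 0.156] [0.559 0.128 0.159]
bore [ 0.48  -0.199  0.078] [ 0.48  -0.213  0.021]
bearing [ 0.712 -0.065  0.014] [ 0.715 -0.067 -0.004]
pinion [ 0.717 -0.201  0.05 ] [ 0.722 -0.207  0.028]
mic [0.725 0.286 0.01 ] [0.724 0.285 0.013]
[178.88372093 223.30232558] 43.0
166 207 [0.627 0.329 0.104]
195 212 [0.618 0.27  0.109]
198 215 [0.613 0.265 0.104]
223 217 [0.624 0.231 0.002]
229 219 [0.606 0.203 0.109]
237 221 [0.603 0.188 0.106]
229 223 [0.599 0.203 0.106]
201 225 [0.593 0.258 0.105]
251 226 [0.594 0.16  0.11 ]
172 228 [0.585 0.314 0.107]
235 229 [0.587 0.191 0.105]
279 230 [0.588 0.105 0.109]
195 232 [0.579 0.268 0.107]
248 233 [0.58  0.165 0.105]
174 235 [0.581 0.334 0.005]
235 236 [0.574 0.19  0.105]
177 238 [0.575 0.328 0.001]
238 239 [0.568 0.184 0.104]
184 241 [0.569 0.312 0.002]
229 242 [0.561 0.201 0.105]
287 243 [0.563 0.088 0.104]
215 245 [0.563 0.245 0.005]
259 246 [0.555 0.142 0.108]
189 248 [0.555 0.301 0.002]
225 249 [0.555 0.223 0.005]
262 250 [0.555 0.144 0.004]
202 252 [0.547 0.271 0.007]
254 253 [0.548 0.161 0.004]
229 255 [0.542 0.214 0.006]
224 257 [0.538 0.224 0.004]
237 259 [0.534 0.196 0.007]
272 261 [0.532 0.121 0.005]
255 265 [0.522 0.157 0.006]
```

View pics/c1.png

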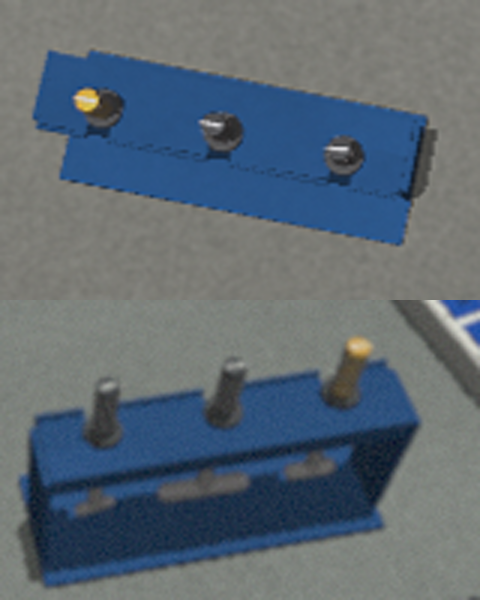

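The crop shows the slots opening toward the robot (lower edge). The brass gauge is in the +y slot at about (0.589, 0.289), and the rack yaw is about -10.6°. I'll go above it with the jaws along rack x.

Request:
arm_command([
  [[452,-217,30],-85.4,60],
  [[452,-217,30],-85.4,60],
  [[452,-217,30],-85.4,60],
  [[452,-217,30],-85.4,60],
  [[452,-217,30],-85.4,60],
  [[452,-217,30],-85.4,60],
  [[452,-217,30],-85.4,60],
  [[452,-217,30],-85.4,60],
])

```text
time_s: 0.77
tool_pos: [0.439, 0.3613, 0.2512]
tool_rot: [-0.0, 0.594, 0.805, -0.0]
wrist_force: [0.3, 0.8, 0.1]
gripper_width: 0.0599
```

Request:
arm_command([
  [[150,-72,9],-27.7,60],
  [[150,-72,9],-27.7,60],
  [[150,-72,9],-27.7,60],
  [[150,-72,9],-27.7,60],
  [[150,-72,9],-27.7,60],
  [[150,-72,9],-27.7,60],
])

```text
time_s: 1.27
tool_pos: [0.5889, 0.2894, 0.2589]
tool_rot: [-0.0, 0.768, 0.641, -0.001]
wrist_force: [-0.3, -0.6, -0.1]
gripper_width: 0.0596
```

Run:
```python
from h import *
s=bot.sense();print(s["time_s"],s["tool_pos"].round(4) if hasattr(s["tool_pos"],'round') else s["tool_pos"],s["tool_rot"],s["joint_positions"],s["wrist_force"])
i=bot.camera_info("wrist");p,d=bot.read_camera("wrist");cv2.imwrite("pics/w1.png",p);np.save("pics/w1.npy",d)
import pickle;pickle.dump(i,open("pics/w1.pkl","wb"));print(proj(i,(.589,.289,.156)),proj(i,(.589,.289,.113)),ray(i,320,200))
```

```text
1.2667 [0.5889 0.2894 0.2589] [-2.84338167e-04  7.67825050e-01  6.40659093e-01 -7.33908119e-04] [3.32695803e-01 5.00142000e-01 4.00782778e-01 1.47301119e+00
 1.09602332e-05 2.08357524e+00] [-0.34128057 -0.55951754 -0.1484989 ]
(np.float64(319.06822684938237), np.float64(199.84067320426522)) (np.float64(318.96937486508375), np.float64(186.90090797764222)) (array([0.60225905, 0.3657139 , 0.40058608]), array([-0.04864556, -0.29994924, -0.9527566 ]))
```

View pics/w1.png

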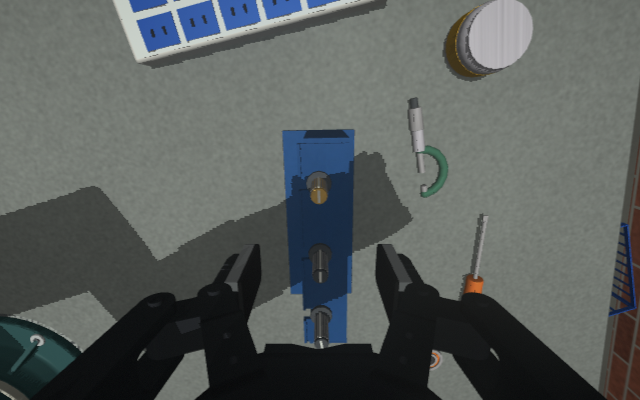

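The brass screw top is at (319,197) and its collar at about (317,182), both within a few pixels of the prediction. I'll refine with a colour mask.

Run:
```python
from h import *
import pickle;i=pickle.load(open("pics/w1.pkl","rb"));d=np.load("pics/w1.npy");p=cv2.imread("pics/w1.png")
h=cv2.cvtColor(p,cv2.COLOR_BGR2HSV);m=cv2.inRange(h,(14,80,60),(35,255,255));m[:165]=0;m[215:]=0;m[:,300:340]=m[:,300:340];m[:,:300]=0;m[:,340:]=0
ys,xs=np.nonzero(m);print(i["fx"],xs.min(),xs.max(),ys.min(),ys.max())
P=np.array([pt(i,u,v,d[v,u]) for v,u in zip(ys,xs)]);t=P[P[:,2]>.15]
print(len(t),t.mean(0),t.min(0),t.max(0),P[:,2].max())
# other screws' tops, and rack prong edges
P=np.array([pt(i,u,v,d[v,u]) for v in range(120,345,1) for u in range(270,370)])
for z0,z1 in((.1,.112),(.146,.165)):
    q=P[(P[:,2]>z0)&(P[:,2]<z1)];c=q.mean(0)
    R=np.array([[.983,-.184],[.184,.983]]);
    print(z0,len(q),q[:,2].mean())
    if z0==.146:
        for a,b in((.1,.16),(.17,.24),(.25,.32)):
            k=q[(q[:,1]>a)&(q[:,1]<b)];print(k.mean(0),len(k))
    else:
        bl=cv2.minAreaRect((q[:,:2]*1000).astype(np.float32));print(bl)
```

```text
295.3796464919998 311 326 187 203
178 [0.5892621  0.29342699 0.15619734] [0.5821968  0.28572255 0.15028314] [0.60225905 0.3657139  0.40058608] 0.40058607798207346
0.1 7897 0.10733238455012573
((580.434326171875, 212.44288635253906), (250.2831268310547, 51.634002685546875), 80.64741516113281)
0.146 673 0.15332306638849472
[0.56369572 0.13896819 0.15206775] 166
[0.57619788 0.21548926 0.15331526] 243
[0.58897938 0.29354406 0.15411958] 264
```

Request:
arm_command([
  [[0,2,-60],1,50],
  [[0,2,-100],1,45],
  [[0,2,-137],1,45],
  [[0,2,-137],1,45],
  [[0,2,-137],1,45],
])

```text
time_s: 1.73
tool_pos: [0.584, 0.2929, 0.12]
tool_rot: [-0.001, 0.761, 0.649, -0.003]
wrist_force: [-0.2, 0.6, 0.2]
gripper_width: 0.0451
```

Run:
```python
from h import *
s=bot.sense();print(s["time_s"],s["tool_pos"],s["wrist_force"],s["gripper_width"])
```

```text
1.7333 [0.58402815 0.29293109 0.11995037] [-0.16666957  0.55455546  0.20355191] 0.04514913003078745
```

Request:
arm_command([
  [[0,0,0],0,10],
  [[0,0,0],0,10],
  [[0,0,0],0,10],
  [[0,0,0],0,10],
  [[0,0,0],0,10],
  [[0,0,0],0,10],
  [[0,0,0],0,10],
], newtons=50)

```text
time_s: 2.32
tool_pos: [0.5881, 0.2934, 0.1253]
tool_rot: [0.0, 0.761, 0.648, 0.002]
wrist_force: [-1.7, 2.7, 9.8]
gripper_width: 0.0136
```

Request:
arm_command([
  [[0,0,0],0,10],
  [[0,0,0],0,10],
  [[0,0,0],0,10],
])

```text
time_s: 2.57
tool_pos: [0.5882, 0.2934, 0.1253]
tool_rot: [0.0, 0.761, 0.648, 0.002]
wrist_force: [-1.8, 1.4, 8.9]
gripper_width: 0.0132
```

Run:
```python
from h import *
s=bot.sense();print(s["time_s"],s["tool_pos"],s["wrist_force"],s["wrist_torque"],s["gripper_width"],s["joint_positions"])
i=bot.camera_info("scene");p,d=bot.read_camera("scene");cv2.imwrite("pics/s1.png",cv2.resize(p[70:230,320:520],None,fx=3,fy=3,interpolation=2))
```

```text
2.5667 [0.58815444 0.29336749 0.1253127 ] [-1.84907346  1.39760113  8.89926599] [0.31549685 0.36511344 0.00495163] 0.013196000724917934 [3.38548940e-01 5.30978015e-01 9.28717095e-02 1.12927068e+00
 6.23917261e-04 2.06897698e+00]
```

View pics/s1.png

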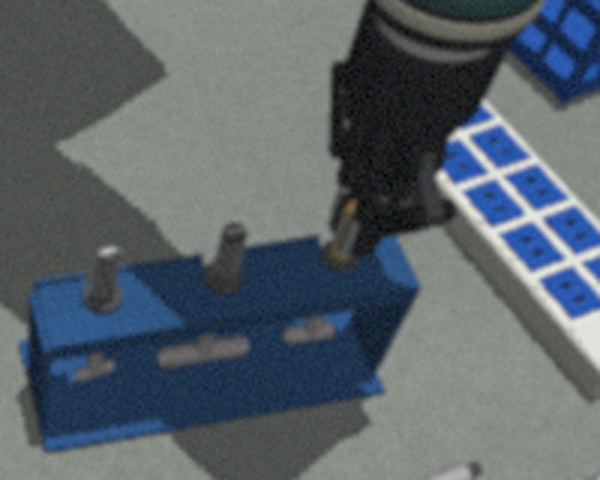

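Run:
```python
from h import *
i=bot.camera_info("scene");f=lambda p:[round(float((a-b)*3)) for a,b in zip(proj(i,p),(320,70))]
c=np.array([.5882,.2934]);X=np.array([.987,-.162]);Y=np.array([.162,.987])
for n,x,y,z in(("tcp",0,0,.1253),("grasp",0,0,.1443),("padL",.008,-.011,.13),("padR",.008,.011,.13),("body",0,0,.2)):
    print(n,f((*(c+X*x+Y*y),z)))
for y in(.289,.2935):print(y,[f((.5885,y,z)) for z in(.108,.156)])
s=bot.read_camera("scene")[0][115:175,400:480];cv2.imwrite("pics/s2.png",cv2.resize(s,None,fx=8,fy=8,interpolation=2))
```

```text
tcp [348, 238]
grasp [356, 219]
padL [338, 246]
padR [371, 240]
body [381, 156]
0.289 [[335, 257], [355, 209]]
0.2935 [[341, 255], [361, 207]]
```

View pics/s2.png

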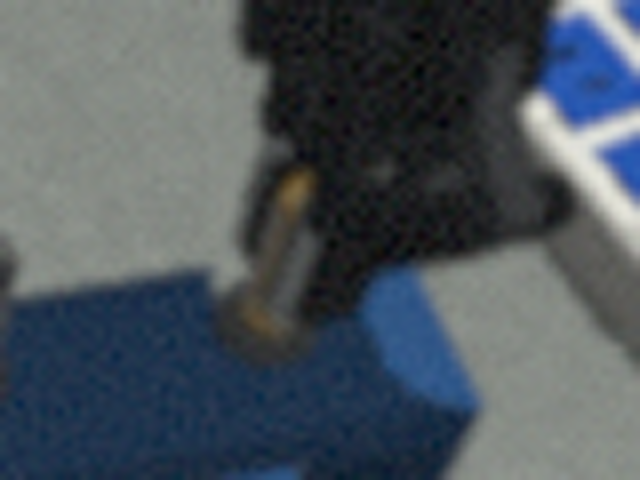

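The crop shows the visible pad a little to the +y side of the screw axis (brass top at 8x (297,185)). I'll open slightly and look with the wrist camera.

Request:
arm_command([
  [[0,0,0],0,24],
  [[0,0,0],0,24],
  [[0,0,0],0,24],
])

```text
time_s: 2.92
tool_pos: [0.5876, 0.2927, 0.1237]
tool_rot: [0.0, 0.761, 0.648, 0.0]
wrist_force: [-0.2, -0.0, -0.7]
gripper_width: 0.0241
```

Run:
```python
from h import *
s=bot.sense();print(s["time_s"],s["tool_pos"],s["wrist_force"],s["gripper_width"])
i=bot.camera_info("wrist");p,d=bot.read_camera("wrist");np.save("pics/w2.npy",d)
import pickle;pickle.dump(i,open("pics/w2.pkl","wb"))
print(proj(i,(.5882,.2934,.156)),proj(i,(.5882,.2914,.156)),proj(i,(.5882,.289,.156)))
cv2.imwrite("pics/w2full.png",p);c=p[140:340,200:440];cv2.imwrite("pics/w2.png",cv2.resize(c,None,fx=3,fy=3,interpolation=2))
```

```text
2.9167 [0.58755009 0.29272117 0.1236736 ] [-0.17088601 -0.01213905 -0.69073424] 0.024127063583450212
(np.float64(320.72983010937014), np.float64(292.4370675975364)) (np.float64(321.4501596277921), np.float64(296.3576484770081)) (np.float64(322.3058656344726), np.float64(301.0150511273819))
```

View pics/w2.png

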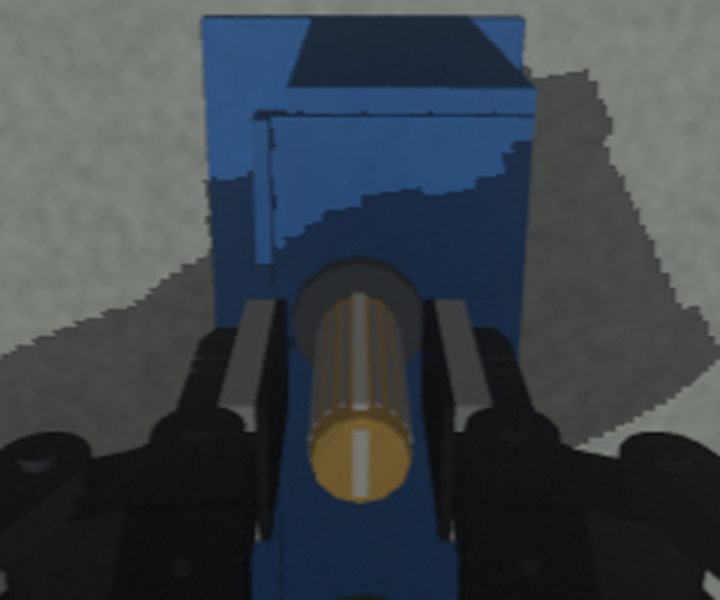

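The wrist view shows the screw top at (320,292), centred between the pads to within about 1 mm. Its white index line lies along rack y. I'll regrip from here.

Request:
arm_command([
  [[0,0.5,-2],0,24],
  [[0,0.5,-2],0,10],
  [[0,0.5,-2],0,10],
  [[0,0.5,-2],0,10],
  [[0,0.5,-2],0,10],
], newtons=60)

```text
time_s: 3.38
tool_pos: [0.5873, 0.2932, 0.121]
tool_rot: [-0.0, 0.761, 0.648, -0.0]
wrist_force: [0.2, -0.5, -1.5]
gripper_width: 0.0138
```

Request:
arm_command([
  [[0,0,6],0,10],
  [[0,0,12],0,10],
  [[0,0,12],0,10],
  [[0,0,12],0,10],
  [[0,0,12],0,10],
])

```text
time_s: 3.8
tool_pos: [0.5874, 0.2932, 0.1333]
tool_rot: [0.0, 0.761, 0.648, 0.0]
wrist_force: [0.4, 0.1, -1.7]
gripper_width: 0.0136
```

Request:
arm_command([
  [[-25,4,0],0,10],
  [[-60,10,2],0,10],
  [[-88,14,20],0,10],
  [[-90,0,60],0,10],
  [[-95,-35,100],0,10],
  [[-98,-75,122],0,10],
  [[-100,-115,122],0,10],
  [[-100,-155,122],0,10],
])

```text
time_s: 4.47
tool_pos: [0.4874, 0.1479, 0.2567]
tool_rot: [0.001, 0.761, 0.649, 0.001]
wrist_force: [1.0, 0.3, -2.1]
gripper_width: 0.0136
```

Request:
arm_command([
  [[-2,-40,0],0,10],
  [[-3,-80,0],0,10],
  [[-4,-120,0],0,10],
  [[-5,-160,0],0,10],
  [[-6,-200,0],0,10],
  [[-7,-240,0],0,10],
  [[-7,-280,0],0,10],
  [[-7,-310,0],0,10],
])

```text
time_s: 5.13
tool_pos: [0.48, -0.1641, 0.2547]
tool_rot: [0.0, 0.762, 0.648, -0.0]
wrist_force: [0.1, -0.1, -1.1]
gripper_width: 0.0135
```

Request:
arm_command([
  [[0,-26,0],0,10],
  [[0,-26,0],0,10],
  [[0,-26,0],0,10],
  [[0,-26,0],0,10],
])

```text
time_s: 5.47
tool_pos: [0.4803, -0.1868, 0.2547]
tool_rot: [-0.0, 0.761, 0.648, 0.0]
wrist_force: [-0.1, 0.5, -1.8]
gripper_width: 0.0136
```

Run:
```python
from h import *
import pickle
s=bot.sense();print(s["time_s"],s["tool_pos"],s["joint_positions"])
i=bot.camera_info("wrist");p,d=bot.read_camera("wrist");np.save("pics/w3.npy",d);cv2.imwrite("pics/w3.png",p)
pickle.dump((i,s),open("pics/w3.pkl","wb"))
j=bot.camera_info("top");q,e=bot.read_camera("top");cv2.imwrite("pics/t3.png",q)
for P in((.48,-.195,.078),(*s["tool_pos"][:2],s["tool_pos"][2]-.098)):print(proj(i,P))
```

```text
5.4667 [ 0.48031993 -0.18679775  0.25466542] [-5.29248451e-01  2.40798251e-01 -1.59900558e-02  1.31450769e+00
  2.27195046e-04  1.20181104e+00]
(np.float64(319.4161453441588), np.float64(186.61503673855947))
(np.float64(318.6858674618963), np.float64(201.30547104626757))
```

View pics/w3.png

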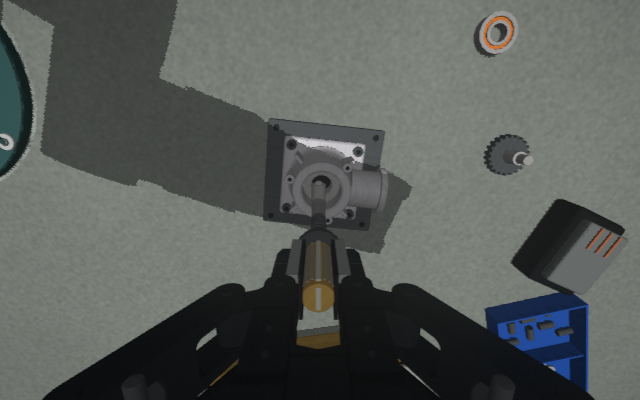

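The wrist view shows the bore ring at about (320,187) and the gauge head hanging above it. I'll fit the rim from depth.

Run:
```python
from h import *
import pickle
from scipy.optimize import least_squares
i,s=pickle.load(open("pics/w3.pkl","rb"));d=np.load("pics/w3.npy");p=cv2.imread("pics/w3.png")
G=[(u,v,*pt(i,u,v,d[v,u])) for v in range(110,240) for u in range(250,400) if d[v,u]>0];G=np.array(G)
q=G[(abs(G[:,4]-.078)<.004)];print(len(q),np.median(q[:,4]),q[:,2:4].min(0),q[:,2:4].max(0))
c=np.array([.48,-.19])
q=q[np.hypot(*(q[:,2:4]-c).T)<.045]
ang=np.arctan2(q[:,3]-c[1],q[:,2]-c[0]);r=np.hypot(*(q[:,2:4]-c).T)
inn=[];out=[]
for a in np.arange(-np.pi,np.pi,np.pi/18):
    k=abs(ang-a)<np.pi/36
    if k.sum()>3: inn.append(q[k][r[k].argmin(),2:4]);out.append(q[k][r[k].argmax(),2:4]);print(round(np.degrees(a)),(r[k].min()*1e3).round(1),(r[k].max()*1e3).round(1),end=' | ')
for n,e in(("in",inn),("out",out)):
    e=np.array(e);f=least_squares(lambda x:np.hypot(e[:,0]-x[0],e[:,1]-x[1])-x[2],[*c,.025],loss="soft_l1",f_scale=.001);print(n,f.x,np.abs(f.fun).mean())
# plate at z .012
k=G[abs(G[:,4]-.012)<.004];print(cv2.minAreaRect((k[:,2:4]*1000).astype(np.float32)))
# head points
k=G[(G[:,4]>.13)&(G[:,4]<.175)];print("hd",len(k),k[:,2:].mean(0),k[:,2:].min(0),k[:,2:].max(0))
for z in np.arange(.14,.25,.01):
    m=k=G[abs(G[:,4]-z)<.005]
    if len(m):print(z.round(3),len(m),m[:,2:4].min(0).round(4),m[:,2:4].max(0).round(4))
c=p[140:230,260:380];cv2.imwrite("pics/w3c.png",cv2.resize(c,None,fx=6,fy=6,interpolation=2))
```

```text
1340 0.07688807767676803 [ 0.44770979 -0.23433514] [ 0.55200084 -0.16763342]
-180 19.1 30.7 | -170 20.8 32.9 | -160 22.1 35.0 | -150 24.4 36.8 | -140 27.0 39.1 | -130 28.6 40.8 | -120 30.6 42.4 | -110 36.6 42.2 | -90 33.6 44.4 | -80 33.6 43.7 | -70 32.2 43.8 | -60 31.8 43.2 | -50 29.9 41.9 | -40 28.4 40.1 | -30 26.4 38.6 | -20 24.1 36.4 | -10 21.6 34.1 | 0 19.8 32.7 | 10 18.3 30.5 | 20 16.3 28.5 | 30 15.1 27.3 | 40 13.7 25.4 | 50 14.1 24.4 | 60 12.9 23.7 | 70 12.5 23.2 | 80 12.1 22.3 | 90 11.0 22.4 | 100 11.5 22.4 | 110 11.9 22.5 | 120 12.4 22.7 | 130 13.2 23.5 | 140 13.3 25.0 | 150 14.1 25.7 | 160 15.6 27.7 | 170 17.5 28.8 | in [ 0.48066227 -0.20100217  0.02271386] 0.0003731412616711131
out [ 0.48075075 -0.20103765  0.03305403] 0.0002577954602680189
((480.61590576171875, -200.97213745117188), (140.03146362304688, 150.0201416015625), 74.76383972167969)
hd 337 [ 0.48046826 -0.17880221  0.16157487] [ 0.47154328 -0.19931173  0.15282927] [ 0.48722874 -0.16866774  0.17499016]
0.15 2 [ 0.4772 -0.1711] [ 0.4779 -0.1705]
0.16 280 [ 0.4715 -0.1993] [ 0.4872 -0.1687]
0.17 55 [ 0.475  -0.1883] [ 0.4846 -0.182 ]
0.18 49 [ 0.4753 -0.1873] [ 0.4844 -0.1824]
0.19 56 [ 0.4755 -0.1867] [ 0.4844 -0.1821]
0.2 66 [ 0.4749 -0.1877] [ 0.4847 -0.182 ]
0.21 83 [ 0.4743 -0.1871] [ 0.4846 -0.1821]
0.22 66 [ 0.4745 -0.1863] [ 0.4845 -0.1821]
0.24 108 [ 0.4701 -0.1829] [ 0.4913 -0.1747]
```

View pics/w3c.png

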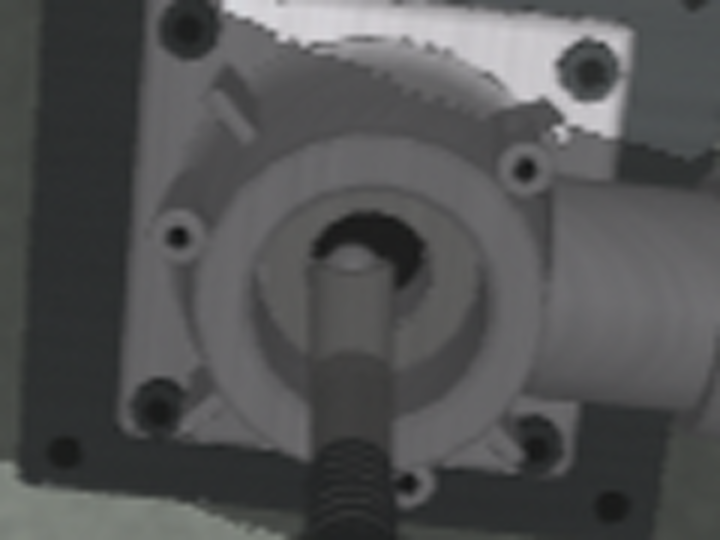

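Bore centre is (0.4807, -0.2010), with a good circle fit and the plate centre agreeing. In the same view the handle axis is (0.4796, -0.1870), so I need to shift (+1, -14).

Request:
arm_command([
  [[1,-14,0],0,10],
  [[1,-14,-20],0,10],
  [[1,-14,-40],0,10],
  [[1,-14,-60],0,10],
  [[1,-14,-60],0,10],
  [[1,-14,-60],0,10],
  [[1,-14,-60],0,10],
])

```text
time_s: 6.15
tool_pos: [0.482, -0.2013, 0.1959]
tool_rot: [0.001, 0.761, 0.649, 0.0]
wrist_force: [-0.0, 0.2, -1.5]
gripper_width: 0.0134
```

Run:
```python
from h import *
import pickle
i,s=pickle.load(open("pics/w3.pkl","rb"));d=np.load("pics/w3.npy")
G=np.array([pt(i,u,v,d[v,u]) for v in range(140,230) for u in range(270,370) if d[v,u]>0])
r=np.hypot(G[:,0]-.4807,G[:,1]+.201);k=G[(r<.020)&(r>.0145)&(G[:,2]<.075)];print(len(k),np.percentile(k[:,2],[10,25,50,75,90]))
s=bot.sense();print(s["tool_pos"],s["wrist_force"])
i=bot.camera_info("wrist");p,d=bot.read_camera("wrist");cv2.imwrite("pics/w4.png",p)
G=np.array([pt(i,u,v,d[v,u]) for v in range(110,270) for u in range(250,400) if d[v,u]>0])
for z in np.arange(.09,.2,.01):
    m=G[abs(G[:,2]-z)<.005]
    if len(m):print(z.round(3),len(m),m[:,:2].min(0).round(4),m[:,:2].max(0).round(4))
q=G[(abs(G[:,2]-.077)<.003)];q=q[np.hypot(q[:,0]-.4807,q[:,1]+.201)<.034];h=cv2.convexHull((q[:,:2]*1000).astype(np.float32));print(cv2.minEnclosingCircle(h))
```

```text
264 [0.0485139  0.04894579 0.04937765 0.04987081 0.05036305]
[ 0.4819661  -0.20131485  0.19593298] [-0.00176524  0.24918202 -1.53165249]
0.1 274 [ 0.4734 -0.2137] [ 0.489  -0.1835]
0.11 55 [ 0.4767 -0.2027] [ 0.4864 -0.1967]
0.12 50 [ 0.4769 -0.2022] [ 0.4861 -0.1969]
0.13 58 [ 0.4772 -0.2017] [ 0.4861 -0.1968]
0.14 68 [ 0.4766 -0.2024] [ 0.4864 -0.1966]
0.15 70 [ 0.476  -0.2015] [ 0.4864 -0.1966]
0.16 85 [ 0.4762 -0.2009] [ 0.4863 -0.1965]
0.18 52 [ 0.4718 -0.1978] [ 0.493  -0.1894]
0.19 479 [ 0.4725 -0.2016] [ 0.492 -0.189]
0.2 475 [ 0.4629 -0.1996] [ 0.5015 -0.1868]
((480.8339538574219, -201.12380981445312), 33.50497817993164)
```

Request:
arm_command([
  [[-0.6,0.4,-10],0,10],
  [[-0.6,0.4,-22],0,10],
  [[-0.6,0.4,-30],0,10],
  [[-0.6,0.4,-36],0,10],
  [[-0.6,0.4,-36],0,10],
  [[-0.6,0.4,-36],0,10],
  [[-0.6,0.4,-36],0,10],
])

```text
time_s: 6.78
tool_pos: [0.4812, -0.201, 0.1594]
tool_rot: [0.0, 0.761, 0.648, 0.0]
wrist_force: [-0.2, -1.3, -1.1]
gripper_width: 0.0132
```

Request:
arm_command([
  [[0,0,-1],0,10],
  [[0,0,-2],0,10],
  [[0,0,-3],0,10],
  [[0,0,-3],0,10],
])

```text
time_s: 7.12
tool_pos: [0.4809, -0.2008, 0.1557]
tool_rot: [-0.0, 0.761, 0.648, -0.0]
wrist_force: [-0.6, 0.4, -1.1]
gripper_width: 0.0133
```

Request:
arm_command([
  [[0,0,-0.5],0,10],
  [[0,0,-1],0,10],
  [[0,0,-1],0,10],
  [[0,0,-1],0,10],
])

```text
time_s: 7.45
tool_pos: [0.4809, -0.2008, 0.1548]
tool_rot: [-0.0, 0.761, 0.648, -0.0]
wrist_force: [-0.5, -0.1, -1.3]
gripper_width: 0.0133
```

Request:
arm_command([
  [[0,0,-0.5],0,10],
  [[0,0,-0.5],0,10],
  [[0,0,-0.5],0,10],
])

```text
time_s: 7.7
tool_pos: [0.4809, -0.2008, 0.1543]
tool_rot: [-0.0, 0.761, 0.648, -0.0]
wrist_force: [-0.2, -0.2, -1.7]
gripper_width: 0.0132
```

Request:
arm_command([
  [[0,0,-0.5],0,10],
  [[0,0,-0.5],0,10],
  [[0,0,-0.5],0,10],
])

```text
time_s: 7.95
tool_pos: [0.481, -0.2008, 0.154]
tool_rot: [0.0, 0.761, 0.648, 0.0]
wrist_force: [-0.1, -0.4, 1.5]
gripper_width: 0.0134
```

Request:
arm_command([
  [[0,0,-0.5],0,10],
  [[0,0,-0.5],0,10],
  [[0,0,-0.5],0,10],
])

```text
time_s: 8.2
tool_pos: [0.4811, -0.2009, 0.1536]
tool_rot: [0.0, 0.761, 0.648, 0.0]
wrist_force: [-0.5, -0.0, 5.2]
gripper_width: 0.0135
```

Request:
arm_command([
  [[0,0,-0.4],0,10],
  [[0,0,-0.4],0,10],
  [[0,0,-0.4],0,10],
])

```text
time_s: 8.45
tool_pos: [0.4812, -0.201, 0.1534]
tool_rot: [0.0, 0.761, 0.648, 0.0]
wrist_force: [-0.9, 0.6, 6.9]
gripper_width: 0.0139
```

Request:
arm_command([
  [[0,0,-0.6],0,10],
  [[0,0,-0.6],0,10],
  [[0,0,-0.6],0,10],
])

```text
time_s: 8.7
tool_pos: [0.4813, -0.2011, 0.153]
tool_rot: [0.001, 0.761, 0.648, 0.0]
wrist_force: [-1.9, 0.7, 11.0]
gripper_width: 0.0135
```

Request:
arm_command([
  [[0,0,0],5,10],
  [[0,0,0],10,10],
  [[0,0,0],15,10],
  [[0,0,0],20,10],
  [[0,0,0],20,10],
  [[0,0,0],20,10],
])

```text
time_s: 9.2
tool_pos: [0.4812, -0.2011, 0.153]
tool_rot: [0.001, 0.637, 0.771, -0.0]
wrist_force: [-1.5, 0.4, 11.2]
gripper_width: 0.0135
```

Run:
```python
from h import *
s=bot.sense();print(s["wrist_force"],s["wrist_torque"],s["tool_pos"])
i=bot.camera_info("wrist");p,d=bot.read_camera("wrist");cv2.imwrite("pics/w5.png",p)
```

```text
[-1.51636167  0.41749828 11.20383268] [0.04447405 0.66164693 0.08331787] [ 0.48115709 -0.20109963  0.15304504]
```

Request:
arm_command([
  [[0,0,0],5,10],
  [[0,0,0],10,10],
  [[0,0,0],15,10],
  [[0,0,0],20,10],
  [[0,0,0],25,10],
  [[0,0,0],25,10],
  [[0,0,0],25,10],
])

```text
time_s: 9.83
tool_pos: [0.481, -0.2013, 0.153]
tool_rot: [0.001, 0.455, 0.89, -0.0]
wrist_force: [-3.0, 0.2, 11.4]
gripper_width: 0.0136
```

Request:
arm_command([
  [[0,0,0],5,10],
  [[0,0,0],10,10],
  [[0,0,0],15,10],
  [[0,0,0],20,10],
  [[0,0,0],24,10],
  [[0,0,0],24,10],
  [[0,0,0],24,10],
])

```text
time_s: 10.42
tool_pos: [0.481, -0.2014, 0.153]
tool_rot: [0.0, 0.26, 0.966, -0.001]
wrist_force: [-2.9, -3.3, 10.1]
gripper_width: 0.0134
```

Run:
```python
from h import *
s=bot.sense();print(s["wrist_force"],s["wrist_torque"],s["tool_pos"],s["joint_positions"][5])
i=bot.camera_info("wrist");p,d=bot.read_camera("wrist");cv2.imwrite("pics/w6.png",p)
q=cv2.imread("pics/w5.png")
a=[cv2.resize(x[170:320,240:400],None,fx=2.5,fy=2.5,interpolation=2) for x in (q,p)]
cv2.imwrite("pics/w56.png",np.hstack(a))
```

```text
[-2.85206064 -3.27573696 10.14221392] [-0.50662993  0.95665869  0.06301064] [ 0.48099469 -0.20143092  0.15301751] -0.026018339751268195
```

View pics/w56.png

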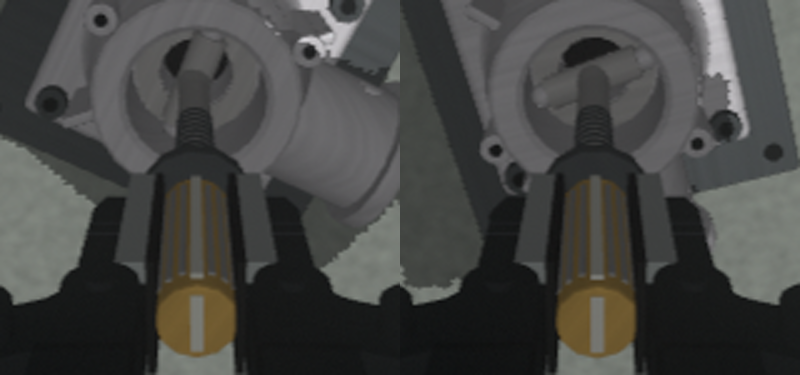

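Left (20° turned): the head has stayed put while the tool turns. Right (69°): both plungers are visibly out to the wall. Now I'll tighten.

Request:
arm_command([
  [[0,0,0],-6,10],
  [[0,0,0],-12,10],
  [[0,0,0],-18,10],
  [[0,0,0],-24,10],
  [[0,0,0],-30,10],
  [[0,0,0],-35,10],
  [[0,0,0],-35,10],
  [[0,0,0],-35,10],
])

```text
time_s: 11.13
tool_pos: [0.4811, -0.2011, 0.153]
tool_rot: [0.001, 0.539, 0.842, -0.0]
wrist_force: [-2.4, 0.0, 11.8]
gripper_width: 0.0133
```

Request:
arm_command([
  [[0,0,0],-6,10],
  [[0,0,0],-12,10],
  [[0,0,0],-18,10],
  [[0,0,0],-24,10],
  [[0,0,0],-30,10],
  [[0,0,0],-34,10],
  [[0,0,0],-34,10],
  [[0,0,0],-34,10],
])

```text
time_s: 11.8
tool_pos: [0.4814, -0.2011, 0.1531]
tool_rot: [0.001, 0.762, 0.648, 0.0]
wrist_force: [-0.8, -0.0, 10.4]
gripper_width: 0.0133
```

Run:
```python
from h import *
s=bot.sense();print(s["wrist_force"],s["wrist_torque"],s["tool_pos"])
i=bot.camera_info("wrist");p,d=bot.read_camera("wrist");cv2.imwrite("pics/w7.png",p)
```

```text
[-7.58150901e-01 -6.73102943e-03  1.04158582e+01] [ 0.24079164  0.30037491 -0.02950361] [ 0.48138069 -0.20108399  0.15306226]
```

Request:
arm_command([
  [[0,0,0],-3,10],
  [[0,0,0],-5,10],
  [[0,0,0],-5,10],
  [[0,0,0],-5,10],
])

```text
time_s: 12.18
tool_pos: [0.4815, -0.2011, 0.1531]
tool_rot: [0.001, 0.789, 0.614, 0.0]
wrist_force: [-0.1, -0.1, 11.2]
gripper_width: 0.0133
```

Run:
```python
from h import *
s=bot.sense();print(s["wrist_force"],s["wrist_torque"],s["tool_pos"])
i=bot.camera_info("wrist");p,d=bot.read_camera("wrist");cv2.imwrite("pics/w8.png",p)
q=cv2.imread("pics/w7.png")
a=[cv2.resize(x[170:320,240:400],None,fx=2.5,fy=2.5,interpolation=2) for x in (q,p)]
cv2.imwrite("pics/w78.png",np.hstack(a))
```

```text
[-0.11420476 -0.14849502 11.2277516 ] [0.21396959 0.15411917 0.04559075] [ 0.48145675 -0.20107915  0.15307339]
```

View pics/w78.png

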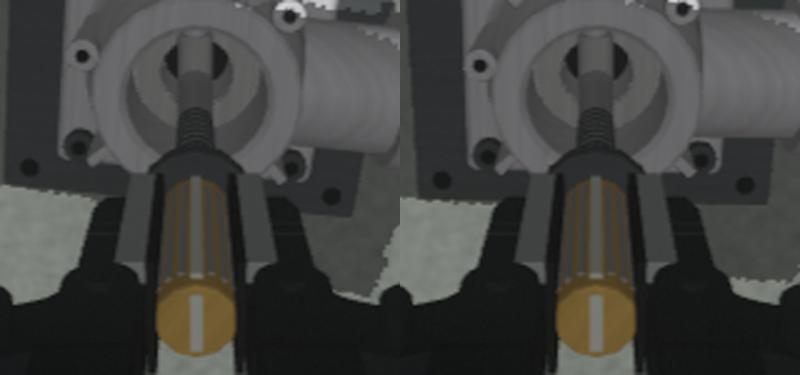

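Rotating 5° further took the head along with the tool, so the screw is at its stop and tight. Now I'll draw it straight up.

Request:
arm_command([
  [[0,0,1],0,10],
  [[0,0,3],0,10],
  [[0,0,6],0,10],
  [[0,0,10],0,10],
  [[0,0,15],0,10],
  [[0,0,20],0,10],
  [[0,0,25],0,10],
  [[0,0,30],0,10],
])

```text
time_s: 12.9
tool_pos: [0.4812, -0.201, 0.1832]
tool_rot: [0.0, 0.789, 0.615, 0.0]
wrist_force: [0.7, 0.1, -2.7]
gripper_width: 0.0137
```

Request:
arm_command([
  [[0,0,8],0,10],
  [[0,0,16],0,10],
  [[0,0,30],0,10],
  [[0,0,50],0,10],
  [[0,0,72],0,10],
  [[0,0,72],0,10],
  [[0,0,72],5,10],
  [[0,0,72],5,10],
])

```text
time_s: 13.57
tool_pos: [0.481, -0.2009, 0.2548]
tool_rot: [0.0, 0.76, 0.65, 0.0]
wrist_force: [0.2, 0.1, -0.9]
gripper_width: 0.0133
```

Run:
```python
from h import *
s=bot.sense();print(s["time_s"],s["tool_pos"],s["tool_rot"],s["wrist_force"],s["gripper_width"])
i=bot.camera_info("wrist");p,d=bot.read_camera("wrist");cv2.imwrite("pics/w9.png",p)
G=np.array([pt(i,u,v,d[v,u]) for v in range(110,270) for u in range(250,400) if d[v,u]>0]);t=s["tool_pos"]
yw=2*np.arctan2(s["tool_rot"][2],s["tool_rot"][1])-np.pi/2;print(np.degrees(yw))
X=np.array([np.cos(yw),np.sin(yw)]);Y=np.array([-X[1],X[0]])
for z in(-.105,-.098,-.09,-.06,-.04):
    m=G[abs(G[:,2]-t[2]-z)<.005];m=m[np.hypot(*(m[:,:2]-t[:2]).T)<.04]
    if len(m):a=(m[:,:2]-t[:2])@X;b=(m[:,:2]-t[:2])@Y;print(z,len(m),"x",a.min(),a.max(),"y",b.min(),b.max())
```

```text
13.5667 [ 0.48103259 -0.20088853  0.25475059] [4.04897345e-04 7.60059855e-01 6.49852934e-01 1.27107641e-04] [ 0.21600711  0.10676823 -0.86437455] 0.013298656919219646
-8.938961824512662
-0.105 3 x -0.004704632300856778 0.004596853479561476 y 0.015380890322810857 0.015429942490778862
-0.098 283 x -0.006549055716609297 0.004650005347066542 y -0.01332041226772368 0.022480188071041587
-0.09 213 x -0.005504954640897874 0.004564284696202339 y -0.0009622753966138489 0.020290781263352358
-0.06 60 x -0.005579681318092575 0.004515899883522741 y -0.00056989821403328 0.004455166238489656
-0.04 90 x -0.005985169659676015 0.004212864220580403 y -0.0006214269294378204 0.004693300452006976
```

The +y plunger tip is now 22.5 mm from the axis, so the setting (about 45 mm) is kept. Now back to the rack.

Request:
arm_command([
  [[1,40,0],0,10],
  [[2,80,0],0,10],
  [[3,120,0],0,10],
  [[4,160,0],0,10],
  [[5,200,0],0,10],
  [[6,240,0],0,10],
  [[6,280,0],0,10],
  [[6,320,0],0,10],
])

```text
time_s: 14.28
tool_pos: [0.4863, 0.1211, 0.2542]
tool_rot: [-0.0, 0.762, 0.647, -0.0]
wrist_force: [2.0, -1.2, -1.9]
gripper_width: 0.0136
```

Request:
arm_command([
  [[2,40,0],0,10],
  [[4,80,0],0,10],
  [[6,120,0],0,10],
  [[8,160,0],0,10],
  [[10,190,0],0,10],
  [[10,190,0],0,10],
  [[10,190,0],0,10],
])

```text
time_s: 14.87
tool_pos: [0.4965, 0.3105, 0.2535]
tool_rot: [-0.0, 0.761, 0.648, -0.001]
wrist_force: [-0.2, -0.8, -1.5]
gripper_width: 0.0131
```

Request:
arm_command([
  [[0,-2.4,-35],0,10],
  [[0,-2.4,-70],0,10],
  [[0,-2.4,-100],0,10],
  [[0,-2.4,-120],0,10],
  [[0,-2.4,-120],0,10],
  [[0,-2.4,-120],0,10],
  [[0,-2.4,-120],0,10],
])

```text
time_s: 15.45
tool_pos: [0.4976, 0.3065, 0.1359]
tool_rot: [0.0, 0.762, 0.648, 0.001]
wrist_force: [-0.0, -0.0, -0.6]
gripper_width: 0.0135
```

Run:
```python
from h import *
s=bot.sense();t=s["tool_pos"];print(t,s["wrist_force"])
yw=2*np.arctan2(s["tool_rot"][2],s["tool_rot"][1])-np.pi/2;print(np.degrees(yw))
i=bot.camera_info("wrist");p,d=bot.read_camera("wrist");cv2.imwrite("pics/w10.png",p)
G=np.array([pt(i,u,v,d[v,u]) for v in range(60,398) for u in range(200,600) if d[v,u]>0])
R=np.array([[.987,.162],[-.162,.987]])
g=(G[:,:2]-[.5873,.2932])@R.T  # rack coords about the old slot place
k=(abs(G[:,2]-.107)<.005)&(abs(g[:,1])<.06)
for y0 in np.arange(-30,45,3):
    m=k&(abs(g[:,1]*1000-y0)<1.5)
    if m.any():print(y0,m.sum(),(g[m,0].min()*1e3).round(1),(g[m,0].max()*1e3).round(1),end=' | ')
m=k&(g[:,0]<-.009)&(g[:,0]>-.018);print("\nprong y:",np.sort((g[m,1]*1e3).round(1))[::max(1,m.sum()//40)])
```

```text
[0.49763664 0.30647562 0.13588655] [-0.02092512 -0.00971755 -0.57888754]
-9.244590311548949
-30 341 -31.2 24.4 | -27 344 -30.3 24.9 | -24 348 -29.1 26.4 | -21 363 -28.2 26.7 | -18 364 -27.3 28.2 | -15 359 -26.4 30.0 | -12 390 -25.5 30.1 | -9 394 -24.1 31.6 | -6 355 -23.1 32.6 | -3 288 -22.0 33.2 | 0 196 -21.0 34.4 | 3 187 9.4 36.1 | 6 255 -1.0 36.0 | 9 326 -9.8 37.3 | 12 393 -16.2 38.3 | 15 420 -16.1 39.3 | 18 434 -15.1 40.8 | 21 428 -14.2 41.2 | 24 460 -13.0 43.1 | 27 461 -11.9 43.6 | 30 493 -84.3 44.9 | 33 462 -89.5 44.2 | 36 358 -9.1 34.4 | 39 300 -8.0 27.5 | 42 212 -6.8 17.5 | 
prong y: [-59.9 -55.4 -52.8 -50.9 -49.  -46.8 -45.  -42.7 -41.  -39.  -37.1 -35.2
 -33.2 -31.4 -29.7 -27.5 -25.9 -23.9 -22.2 -20.6 -18.7 -16.9 -14.9 -13.3
 -11.6 -10.   -8.4  -6.5  -5.   -3.9  11.7  13.6  15.   16.7  18.6  20.6
  22.6  24.5  26.5  29.   31.7]
```

Run:
```python
from h import *
i=bot.camera_info("wrist");p,d=bot.read_camera("wrist")
G=np.array([pt(i,u,v,d[v,u]) for v in range(60,398) for u in range(200,600) if d[v,u]>0])
R=np.array([[.987,-.162],[.162,.987]])
g=(G[:,:2]-[.5873,.2932])@R.T*1e3
print("tcp",R@(np.array(bot.sense()["tool_pos"][:2])-[.5873,.2932])*1e3)
k=(abs(G[:,2]-.107)<.005)&(abs(g[:,1])<60)
for y0 in np.arange(-24,46,3):
    m=k&(abs(g[:,1]-y0)<1.5)
    if m.any():print(y0,m.sum(),g[m,0].min().round(1),g[m,0].max().round(1),end=' | ')
for a in(-17,-12,-5,0):
    m=k&(abs(g[:,0]-a)<2);y=np.sort(g[m,1]);j=np.argmax(np.diff(y));print("\n",a,y[0],y[j],y[j+1],y[-1])
for z in(-.098,-.075,-.05,-.03):
    m=(abs(G[:,2]-.1359-z)<.006)&(abs(g[:,0]+91)<30)&(abs(g[:,1])<40)
    if m.any():print(z,m.sum(),g[m].min(0),g[m].max(0))
```

```text
tcp [-90.54842574  -1.0241711 ]
-24 325 -19.5 32.1 | -21 326 -19.7 32.5 | -18 352 -20.0 32.2 | -15 345 -19.7 32.6 | -12 348 -19.8 32.4 | -9 442 -19.9 32.6 | -6 175 8.6 32.6 | -3 165 8.6 32.5 | 0 184 8.8 31.8 | 3 194 -94.9 32.1 | 6 225 -19.7 32.0 | 9 396 -19.8 32.4 | 12 386 -19.8 32.2 | 15 394 -19.7 32.2 | 18 411 -19.8 32.7 | 21 415 -19.9 32.3 | 24 412 -20.1 32.3 | 27 429 -20.1 32.8 | 30 417 -19.9 32.5 | 33 437 -19.8 32.2 | 36 438 -19.7 32.6 | 39 516 -19.7 32.6 | 42 395 -13.7 33.2 | 45 156 -13.6 32.1 | 
 -17 -43.750215710733386 -7.650954894917333 6.6452235152977845 39.33302255417962

 -12 -47.21673477367952 -8.056341460973393 6.948760566757188 44.206545899338664

 -5 -51.94241228337923 -8.041555101985951 6.904640032254163 44.21475142829666

 0 -55.783260603727065 -7.976684496966591 6.899846131421638 44.30681420833909
-0.098 308 [-96.89805463 -14.33959453] [-85.72248293  21.46174948]
-0.075 64 [-95.66142762  -1.26553419] [-86.14558815   3.24431508]
-0.05 87 [-95.93409105  -1.58000359] [-85.92588747   3.86505844]
-0.03 36 [-95.55848125   0.71418839] [-87.09920421   3.47723625]
```

Request:
arm_command([
  [[25,-3.4,0],0,10],
  [[45,-6.7,0],0,10],
  [[60,-9.1,0],0,10],
  [[75,-11.6,0],0,10],
  [[84,-13.1,0],0,10],
  [[90,-14.1,0],0,10],
  [[90,-14.1,0],0,10],
  [[90,-14.1,0],0,10],
])

```text
time_s: 16.22
tool_pos: [0.5867, 0.2928, 0.1345]
tool_rot: [-0.0, 0.761, 0.648, 0.0]
wrist_force: [-0.8, -0.2, -1.6]
gripper_width: 0.0133
```

Request:
arm_command([
  [[0,0,-5],0,10],
  [[0,0,-10],0,10],
  [[0,0,-12],0,10],
  [[0,0,-12],0,10],
  [[0,0,-12],0,10],
])

```text
time_s: 16.63
tool_pos: [0.5866, 0.2927, 0.1221]
tool_rot: [-0.0, 0.761, 0.648, -0.0]
wrist_force: [-0.4, -0.8, -1.6]
gripper_width: 0.0134
```

Request:
arm_command([
  [[0.5,0.3,-0.5],0,10],
  [[0.5,0.3,-0.8],0,10],
  [[0.5,0.3,-0.8],0,10],
  [[0.5,0.3,-0.8],0,10],
])

```text
time_s: 16.97
tool_pos: [0.5875, 0.293, 0.1216]
tool_rot: [0.0, 0.761, 0.648, 0.0]
wrist_force: [0.5, -0.6, -2.0]
gripper_width: 0.0131
```

Request:
arm_command([
  [[0,0,-0.5],0,10],
  [[0,0,-0.5],0,10],
  [[0,0,-0.5],0,10],
])

```text
time_s: 17.22
tool_pos: [0.5875, 0.293, 0.121]
tool_rot: [0.0, 0.761, 0.648, 0.0]
wrist_force: [0.7, -0.4, -1.2]
gripper_width: 0.0136
```

Request:
arm_command([
  [[0,0,-0.4],0,10],
  [[0,0,-0.4],0,10],
  [[0,0,-0.4],0,10],
])

```text
time_s: 17.47
tool_pos: [0.5875, 0.293, 0.121]
tool_rot: [0.0, 0.761, 0.648, 0.0]
wrist_force: [-1.7, 0.2, 4.4]
gripper_width: 0.0133
```

Request:
arm_command([
  [[0,0,-0.3],0,10],
  [[0,0,-0.3],0,10],
  [[0,0,-0.3],0,10],
])

```text
time_s: 17.72
tool_pos: [0.5875, 0.293, 0.1209]
tool_rot: [0.0, 0.761, 0.648, 0.0]
wrist_force: [-2.1, -1.6, 8.5]
gripper_width: 0.0134
```

Request:
arm_command([
  [[0,0,0.5],0,10],
  [[0,0,0.5],0,20],
  [[0,0,0.5],0,30],
  [[0,0,0.5],0,40],
  [[0,0,0.5],0,45],
  [[0,0,0.5],0,45],
])

```text
time_s: 18.22
tool_pos: [0.5874, 0.293, 0.1207]
tool_rot: [-0.0, 0.761, 0.648, -0.0]
wrist_force: [0.7, -0.8, 0.5]
gripper_width: 0.045
```

Request:
arm_command([
  [[0,0,15],0,45],
  [[0,0,40],0,45],
  [[0,0,80],0,45],
  [[0,0,120],0,45],
  [[0,0,137],0,45],
  [[0,0,137],0,45],
  [[0,0,137],0,45],
])

```text
time_s: 18.8
tool_pos: [0.5878, 0.2931, 0.2585]
tool_rot: [0.0, 0.761, 0.648, 0.001]
wrist_force: [-0.0, 0.6, -0.9]
gripper_width: 0.045
```

Request:
arm_command([
  [[-40,0,0],0,45],
  [[-80,0,0],0,45],
  [[-120,0,0],0,45],
  [[-150,0,0],0,45],
  [[-150,0,0],0,45],
  [[-150,0,0],0,45],
])

```text
time_s: 19.3
tool_pos: [0.4358, 0.2929, 0.2573]
tool_rot: [-0.0, 0.761, 0.649, -0.0]
wrist_force: [0.1, 0.5, -0.1]
gripper_width: 0.0451
```

Run:
```python
from h import *
s=bot.sense();print(s["time_s"],s["tool_pos"],s["wrist_force"],s["gripper_width"])
p,_=bot.read_camera("scene");q,_=bot.read_camera("top")
o=cv2.imread("pics/scene0.png");o2=cv2.imread("pics/top0.png")
f=lambda x,a:cv2.resize(x[a[0]:a[1],a[2]:a[3]],(390,300),interpolation=2)
A=(125,225,330,460);B=(195,275,155,300)
cv2.imwrite("pics/end.png",np.vstack([np.hstack([f(o,A),f(p,A)]),np.hstack([f(o2,B),f(q,B)])]))
for n,a,b in(("scene",o,p),("top",o2,q)):
    h=cv2.inRange(cv2.cvtColor(a,cv2.COLOR_BGR2HSV),(0,0,0),(0,0,0))
    D=cv2.absdiff(a,b).max(2)
    for nm,(u,v) in {"scene":dict(bearing=(284,291),pinion=(207,329),mic=(450,245)),"top":dict(bearing=(360,181),pinion=(426,177),mic=(200,170))}[n].items():
        print(n,nm,(D[v-15:v+15,u-20:u+20]>40).sum())
```

```text
19.3 [0.43575752 0.29287209 0.25726556] [ 0.10343725  0.48434798 -0.06108187] 0.04514729926881822
scene bearing 0
scene pinion 0
scene mic 0
top bearing 0
top pinion 0
top mic 0
```

View pics/end.png

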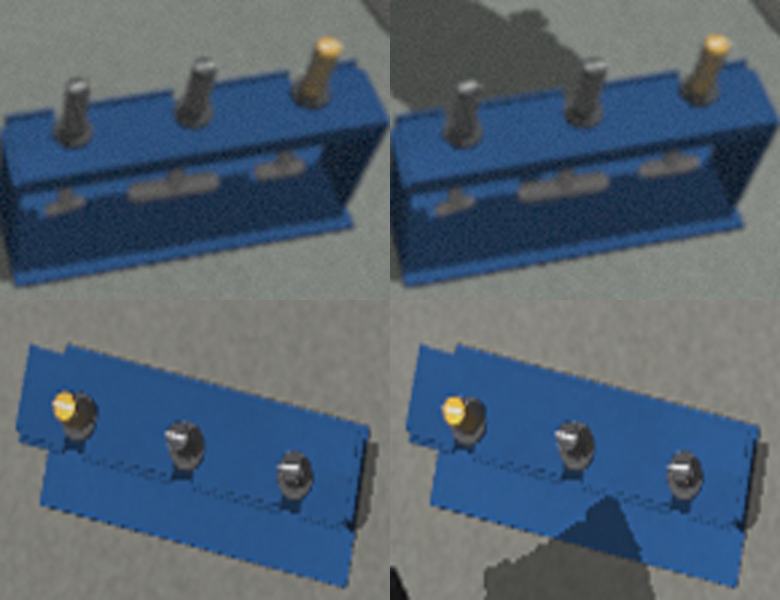

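The before/after pair shows the brass gauge hanging again in its slot, with its head visibly wider than before. The two neighbours have not moved.

```bash
python3 -c "
from plant import bot
print(bot.finish_job())"
```

```text
the job is handed in; nothing more can be done
None
```

The brass-screw gauge was set in the bearing seat and is hanging back in its original slot. The job was handed in with about 19.3 s on the robot's clock.

- **In the bore:** the head touched the washer about 28 mm below the mouth. I pressed with up to about 13 N, slackened the screw by 69° and tightened it by 74°. The last few degrees took the head along, so the screw was at its stop. The gauge then came straight up with no sign of sticking.
- **Setting:** after the draw-out, one plunger tip measured 22.5 mm from the axis, which fits the 45 mm bore. I measured only that one side. In the last pictures the hung head is visibly wider than at the start.
- **Other items:** the bearing, pinion and micrometer show no change from the start in either fixed camera. The two other gauges look unmoved, judged by eye only.

**Disagreements:**
- The fixed cameras placed the gauge 4–5 mm away from where the wrist camera did. I used the wrist view, and a close look from it showed the screw centred in the grip.
- My first grip pulled down on the gauge with about 9 N, so I released it and gripped again.
- The wrist torque about the vertical was not a clear sign of tightness, so I judged that from the pictures.

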